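# Set and lock the case-photography rail, then load the case

## Task

Get the photo rail ready for the next case: swing the carriage's clamp lever towards the front edge of the bench to free it, slide the carriage along until its pointer is level with the index marker clipped to the front edge of the rail base, and swing the lever back fully home to lock it. Then take the brass articulator and set it down, not dropping it, upright inside the rim of the carriage's stage with its front (the teeth) squarely facing the camera lens. Do not shift the bur block, marker or bottle that lie around.

Things in the scene. Friction and masses are not known exactly. Their poses are not given: they have to be found in the camera images.
- photo_rail: Fixed base: aluminium plate, top 14 mm above the bench, with two steel bars along y and a black camera (130 mm high) at its right-hand (-y) end whose lens looks along +y. Origin on the bench under the stage's middle when the carriage is at 0; the plate spans y = +75 to -420 mm, x = -135 (front edge, engraved scale) to +65 mm; lens front at y = -312 mm.
- carriage (a joint): Travel of the grey carriage along the base's own -y direction, towards the camera, 0 to 0.2 m. Freed it needs about 7 N to slide and stays where it is left; clamped it resists firmly.
- clamp_lever (a joint): Angle of the black clamp lever about its upright axis at the carriage's front: 0 = fully home, clamped, arm along the base's +y (away from the camera); grows anticlockwise from above to 1.6 = fully open, arm along the base's -x (towards the robot). It bites over the last 0.5 rad; count it free beyond 1.0. Takes about 2 N at its end and stays where it is left.
- lever_hub (a point): Top centre of the lever's 26 mm hub, on its axis, 63 mm above the bench (23 mm above the carriage's top face).
- lever_tip (a point): Centre of the rounded end of the lever arm, 72 mm from the axis, 62 mm above the bench. The arm is a round bar 12 mm thick, 17 mm over its last 22 mm; it ends 80 mm from the axis. Beyond the carriage there is free space under it down to the base plate.
- push_knob (a point): Top centre of the black push knob at the front right of the carriage: 26 mm diameter over its upper 16 mm, 31 mm tall, its top 71 mm above the bench; the carriage's top face there is 40 mm high.
- pointer_tip (a point): Tip of the steel pointer at the middle of the carriage's front edge, just above the scale, 20 mm above the bench. Same axes as the base.
- index_tip (a point): Nose of the index marker, a 16 mm wide dark steel saddle with a round thumb screw clipped to the front edge of the base plate, 17 mm above the bench; fixed. Same axes as the base: the pointer is level with it when both have the same position along the base's y.
- stage_center (a point): Centre of the stage's black rubber pad on the carriage, 41.5 mm above the bench. Same axes as the base. The pad is 120 mm (x) by 90 mm (y) inside a steel rim 4 mm wide that stands 4 mm above it.
- case: The brass articulator, 87 x 98 x 95 mm, about 0.34 kg, loose and upright on the bench, its upper bow fixed shut. Origin on its underside; its front (teeth and upright front pin) looks along its own -x, z up.
- case_foot (a point): Centre of the articulator's footprint (66 mm along its x, 90 mm along its y), on its underside: 11 mm along x, -4 mm along y from the origin.
- case_grip (a point): Top of the articulator's flat upper bow over its middle, 69 mm above its underside. There the bow is 46 mm wide along the articulator's y, 5 mm thick, and can be gripped from above across that width.
- case_front (a point): Point on the front pin of the articulator, 36 mm along its -x and 30 mm above its underside.
- bur_block: Blue bur block, 42 x 62 x 36 mm, loose; bystander. Origin at the middle of its underside.
- marker: Black and white felt marker, 130 mm long, lying along its y, 16 mm thick, loose; bystander. Origin under its middle.
- bottle: Small white bottle with a plain blue band, 30 mm diameter, 60 mm tall, standing, loose; bystander. Origin at the middle of its underside.

How it is judged:
By the outcome, as a careful person would: the job done as asked, in the order asked, and still so for the second after the job is handed in, with the robot touching nothing.
It also fails if it takes over 72 s, if anything falls off the work surface, if the arm or the gripper's body presses on something with over 40 N, if the wrist force passes 120 N, or if a joint passes its speed limit or range.

## Robot

A 6-joint arm with a two-finger parallel gripper is mounted at the origin on a cart in front of the work surface, level with it; the furniture and walls round the work are solid. World frame = base frame: x ahead of the robot, y to its left, z up, the work surface at z = 0. Lengths are in mm, angles in rad, forces in N, time in s.
With the tool pointing down it reaches from about 300 to 775 mm from the base axis. Payload 14.6 kg.
Tool frame: the origin (TCP) lies at the very end of the fingers, on their centre line; the grasp point (between the pads) lies 19 mm behind it; z points along the fingers, y is the line along which they close (so a half turn about z gives the same grasp; the last joint's range is limited). The gripper opens to 94 mm and grips with 3 to 60 N. Pads are 16 mm wide; open, the fingers measure 119 mm over their backs; the gripper's body (75 mm by 177 mm) begins 78 mm behind the grasp point.
Start: joints at [-1.251, 0.3, 1.521, -0, 1.321, -0.067], TCP at [207.467, -509.359, 205.446] pointing down, gripper open.
Joint ranges: [-3.03, 3.03], [-0.79, 2.21], [0.23, 2.52], [-1.04, 4.18], [0, 3.07], [-2.55, 2.55]. Speed limits (rad/s): [2.22, 2.22, 2.57, 3.14, 3.14, 3.14].

## Interface

Orientations are given as [roll, pitch, yaw] about the fixed x, y, z axes, in that order (R = Rz(yaw) Ry(pitch) Rx(roll)).
In Python, from cell import manip gives the robot as it stands.
- The arm moves only by the tool servo_tool, never from a script. Its argument "rows" is a list of rows, each a list of 7 numbers: the turn, a rotation vector about the world's x, y, z in degrees, then the shift along the world's x, y, z in mm, then the closure, from 0 (fully open) to 1 (shut). In form: [[rx, ry, rz, dx, dy, dz, fingers], ...]. A call has 1 to 20 rows; each row shifts and turns the commanded pose from where the row before left it; what a row does not reach is not made up. A row lasts 1/8 s, in which the tool goes at most 62.5 mm and 10.7 degrees, less where a joint would pass 70% of its speed; a pose out of reach is approached as far as the arm can. A call with a gripper value outside its range is refused whole. The fingers move at their own pace and stop on an object; "grip_force" is the grip in N (left out, the last holds). Time passes only in rows, so rows that do not move let the fingers close. It gives the time, the measured TCP pose, the force, the opening and the grip force at its end, in the units of the state.
- manip.read_state(): the state, without advancing time (a new reading comes with each control period).
- manip.camera(name): name is "scene" or "side" or "wrist"; returns the picture (400x640x3 uint8, red, green, blue); there is no depth.
- manip.camera_info(name): a dict with "fx", "fy", "cx", "cy" (pixels), "position" and "rotation" of the camera in the world; the wrist camera has in their place "T_tool_cam" (4x4, takes a point from camera to tool coordinates, whose origin is the TCP and whose axes are the flange's). Camera axes: x right, y down, z forward; pixel columns grow to the right and rows downward; lengths in mm; the calibration is good to about 2 mm. A picture is of the moment at which its call begins: read the wrist's pose just before it. camera_info takes no time and is no camera call.
- manip.sign_off(): hands the job in; it is judged then, once.
The state is a dict: "clock": time; "joints": joint angles; "qd": joint speeds; "effort": joint torques, N m; "eef_pos": TCP position; "eef_rot": TCP orientation; "wrist_force": force on the tool from outside, world axes, zero at the start; "moment": the same for the moment, N m; "finger_gap": finger opening in mm; "finger_force": force on a finger pad.
Only numpy, scipy, OpenCV 4.12 (cv2) and the standard library are available. Lean on these libraries where they do the work, as an engineer would, in place of code of your own. Each camera call takes 0.05 s, during which the arm holds its last target. There are 200 camera calls.

## Working session

There is one attempt and no reset: what is moved stays moved. The work goes in short steps, Python scripts to look and compute and a tool call to move; the robot and the scene stay as the last step left them, time stands still between calls to the robot, and variables do not carry over. Pictures are saved under pics/ and viewed, at most 10 in all, crops included, and the job is handed in when it is done.

Besides the shell and the picture viewer there is one more tool, called after ">>>" as name(argument=value, ...) on one line, values as JSON. servo_tool: Moves the arm, as the interface text tells. Its arguments: {"type":"object","properties":{"rows":{"type":"array","items":{"type":"array","items":{"type":"number"}}},"grip_force":{"type":"number"}},"required":["rows"]}

```bash
mkdir -p pics; python3 - <<'E'
from cell import manip
import cv2
s=manip.read_state();print(s['clock'],s['eef_pos'],s['eef_rot'])
for n in ['scene','side']:
    im=manip.camera(n);cv2.imwrite(f'pics/{n}0.png',im[:,:,::-1]);i=manip.camera_info(n);print(n,i)
print(manip.camera_info('wrist'))
E
```

```text
0.0 [ 207.38696894 -509.12132144  204.87392129] [-3.14042962e+00 -8.78520780e-05  3.86780814e-01]
scene {'fx': 400.91204057653977, 'fy': 400.91204057653977, 'cx': 322.51268738026613, 'cy': 197.91644146006794, 'position': array([ 54.7661623 , 639.80164642, 837.43993174]), 'rotation': array([-2.36713792,  0.00952851, -2.49519158])}
side {'fx': 520.0948820314251, 'fy': 520.0948820314251, 'cx': 323.11331316923844, 'cy': 196.73988455035027, 'position': array([ 514.29975791, 1327.99304936,  545.77409515]), 'rotation': array([-1.94312885, -0.00901458, -3.12850175])}
{'fx': 310.6541685565668, 'fy': 310.6541685565668, 'cx': 321.10928933017897, 'cy': 203.24977974113946, 'T_tool_cam': array([[ 7.96674609e-04, -9.69111896e-01, -2.46620149e-01,
         7.21400237e+01],
       [ 9.99999679e-01,  7.93393894e-04,  1.12670811e-04,
         2.02387299e-01],
       [ 8.64762967e-05, -2.46620160e-01,  9.69112217e-01,
        -1.79378836e+02],
       [ 0.00000000e+00,  0.00000000e+00,  0.00000000e+00,
         1.00000000e+00]])}
```

View pics/scene0.png

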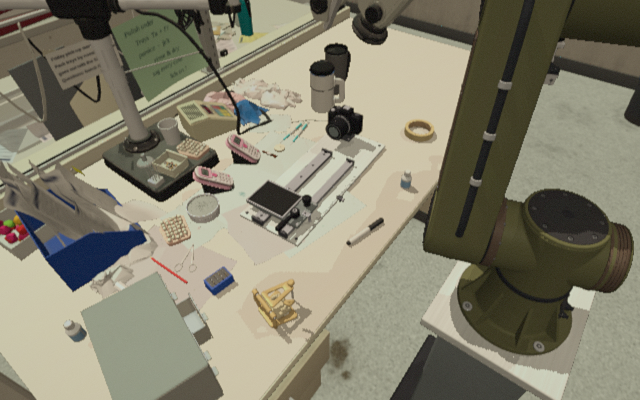

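View pics/side0.png

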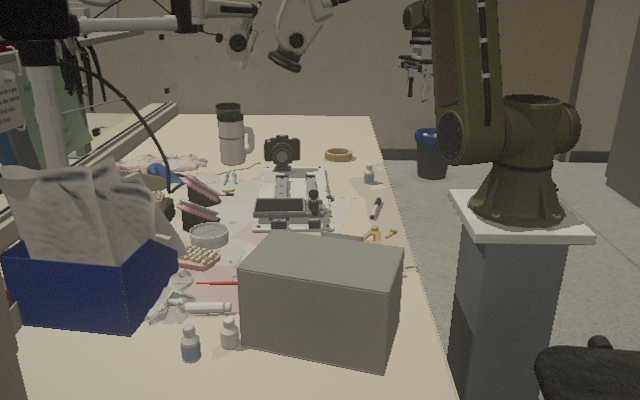

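The scene view shows the rail with its stage at about (275,198) and its camera at (343,122). The articulator is at (275,302), the bur block at (218,280), the marker at (366,231) and the bottle at (405,180). The side view shows the articulator half hidden behind the grey box.

```bash
cat > h.py <<'E'
import numpy as np, cv2
from cell import manip
from scipy.spatial.transform import Rotation as Ro
def cam(n,st=None):
    i=manip.camera_info(n);K=np.array([[i['fx'],0,i['cx']],[0,i['fy'],i['cy']],[0,0,1]])
    if n=='wrist':
        T=np.eye(4);T[:3,:3]=Ro.from_euler('xyz',st['eef_rot']).as_matrix();T[:3,3]=st['eef_pos'];T=T@i['T_tool_cam']
        return K,T[:3,:3],T[:3,3]
    return K,Ro.from_euler('xyz',i['rotation']).as_matrix(),i['position']
def ray(c,uv):
    K,R,p=c;d=R@np.linalg.inv(K)@np.array([*uv,1.]);return p,d/np.linalg.norm(d)
def onz(c,uv,z):
    p,d=ray(c,uv);return p+d*(z-p[2])/d[2]
def tri(*cu):
    A=np.zeros((3,3));b=np.zeros(3);L=[ray(c,u) for c,u in cu]
    for p,d in L: M=np.eye(3)-np.outer(d,d);A+=M;b+=M@p
    x=np.linalg.solve(A,b);return x,[np.linalg.norm((np.eye(3)-np.outer(d,d))@(x-p)) for p,d in L]
def proj(c,X):
    K,R,p=c;q=K@(R.T@(np.asarray(X)-p));return q[:2]/q[2]
def snap(name):
    import pickle
    st=manip.read_state();im=manip.camera('wrist')
    cv2.imwrite(f'pics/{name}.png',im[:,:,::-1]);pickle.dump((st,cam('wrist',st)),open(f'pics/{name}.pkl','wb'));return st
def load(name):
    import pickle;return pickle.load(open(f'pics/{name}.pkl','rb'))[1]
E
python3 - <<'E'
from h import *
c=cam('scene')
for n,uv,z in [('stage',(275,198),41),('hub',(306,200),63),('art',(275,305),30),('block',(218,280),18),('marker',(366,231),8),('bottle',(405,180),30),('camera',(345,122),60),('plate R corner',(382,147),14),('plate near',(292,240),14)]:
    print(n,onz(c,uv,z).round())
s=manip.read_state();w=cam('wrist',s);print(w[2],w[1][:,2])
im=manip.camera('scene')[:,:,::-1];cv2.imwrite('pics/sc.png',cv2.resize(im[120:345,190:430],(800,750),interpolation=cv2.INTER_CUBIC)[:600])
E
```

```text
stage [636. 101.  41.]
hub [548.  72.  63.]
art [420. 345.  30.]
block [579. 372.  18.]
marker [382.  26.   8.]
bottle [ 386. -189.   30.]
camera [ 672. -289.   60.]
plate R corner [ 530. -301.   14.]
plate near [518. 171.  14.]
[ 274.36405933 -482.27966283  384.29849592] [-0.22868272 -0.09213963 -0.9691308 ]
```

>>> servo_tool(rows=[[0,0,-2.2,24,52,10,0],[0,0,-2.2,24,52,10,0],[0,0,-2.2,24,52,10,0],[0,0,-2.2,24,52,10,0],[0,0,-2.2,24,52,10,0],[0,0,-2.2,24,52,10,0],[0,0,-2.2,24,52,10,0],[0,0,-2.2,24,52,10,0],[0,0,-2.2,24,52,10,0],[0,0,-2.2,24,52,10,0],[0,0,0,0,0,0,0],[0,0,0,0,0,0,0]])

```text
clock: 1.65
eef_pos: [447.2, 10.4, 305.1]
eef_rot: [3.141, 0.001, 0.004]
wrist_force: [0.3, -0.2, 0.3]
finger_gap: 94.0
finger_force: 0.0
```

```bash
python3 -c "
from h import *
s=snap('w1');print(s['clock'],s['eef_pos'],s['eef_rot'],s['joints'])"
```

```text
1.65 [447.19187031  10.42050056 305.05054348] [3.14146940e+00 7.95783823e-04 3.61523317e-03] [-5.85108949e-02  4.96187748e-03  1.63044850e+00 -1.72770141e-04
  1.50696888e+00  1.50868124e+00]
```

>>> servo_tool(rows=[[0,0,0,0,40,0,0],[0,0,0,0,40,0,0],[0,0,0,0,40,0,0],[0,0,0,0,40,0,0],[0,0,0,0,40,0,0],[0,0,0,0,0,0,0],[0,0,0,0,0,0,0]])

```text
clock: 2.58
eef_pos: [447.6, 209.3, 305.4]
eef_rot: [3.141, 0.0, 0.002]
wrist_force: [-0.3, -0.8, 0.1]
finger_gap: 94.0
finger_force: 0.0
```

```bash
python3 -c "
from h import *
s=snap('w2');print(s['clock'],s['eef_pos'],s['eef_rot'],s['joints'])"
```

```text
2.575 [447.64627834 209.33183422 305.37980456] [3.14131109e+00 1.10487762e-04 1.64137141e-03] [ 3.63408240e-01  1.14521366e-01  1.51390332e+00 -2.24603746e-04
  1.51337095e+00  1.93257609e+00]
```

View pics/w1.png

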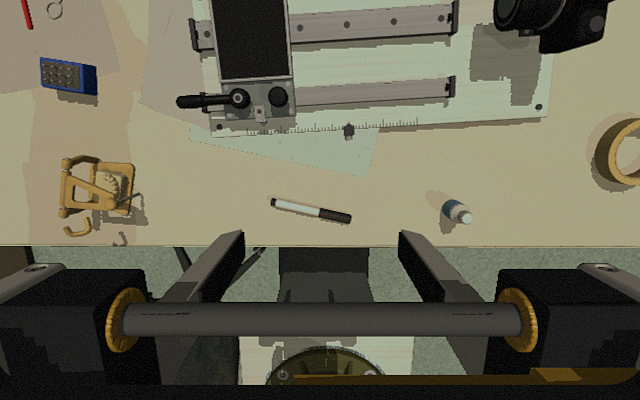

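View pics/w2.png

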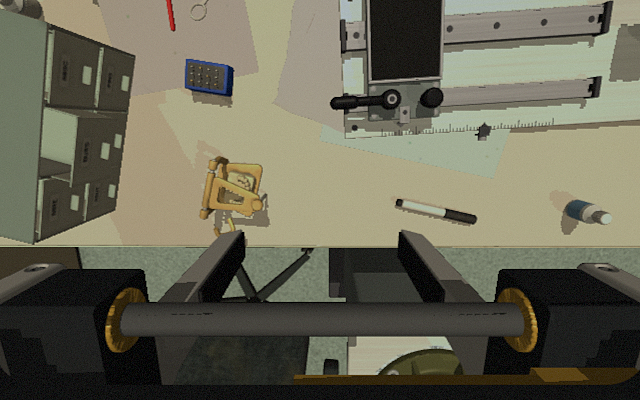

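Both wrist views show the lever home (pointing +y). In w1 the hub is near (240,98), the knob (279,97), the pointer (261,118), the index marker (348,130) and the articulator (95,190). In w2 they are at about (391,98), (431,97), (404,118), (483,131) and (232,190). I'll enlarge these areas.

```bash
python3 - <<'E'
import cv2,numpy as np
a=cv2.imread('pics/w1.png');b=cv2.imread('pics/w2.png')
def cr(i,x,y,w,h,W,H): return cv2.resize(i[y:y+h,x:x+w],(W,H),interpolation=cv2.INTER_CUBIC)
cv2.imwrite('pics/m1.png',np.vstack([cr(a,170,72,200,75,800,300),cr(b,320,72,200,75,800,300)]))
cv2.imwrite('pics/m2.png',np.hstack([cr(a,50,150,100,100,400,400),cr(b,185,150,100,100,400,400)]))
E
```

```text
(no output)
```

View pics/m1.png

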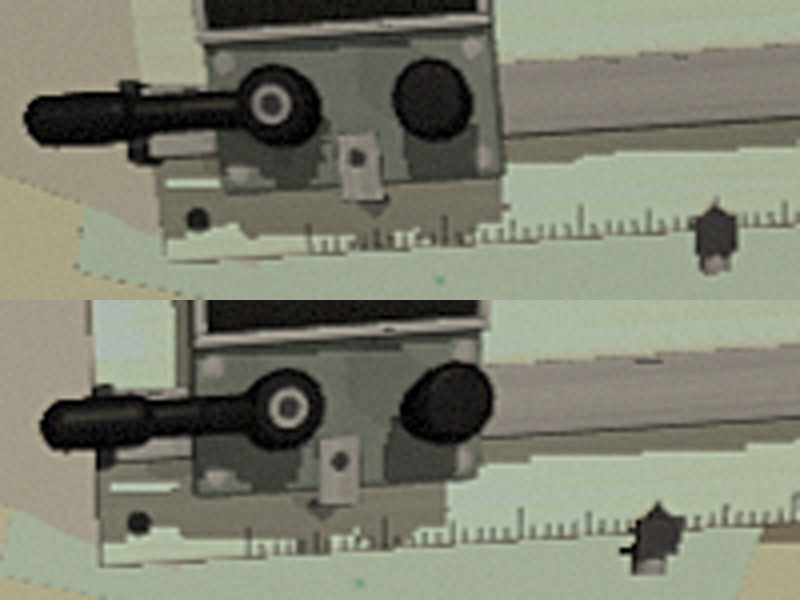

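View pics/m2.png

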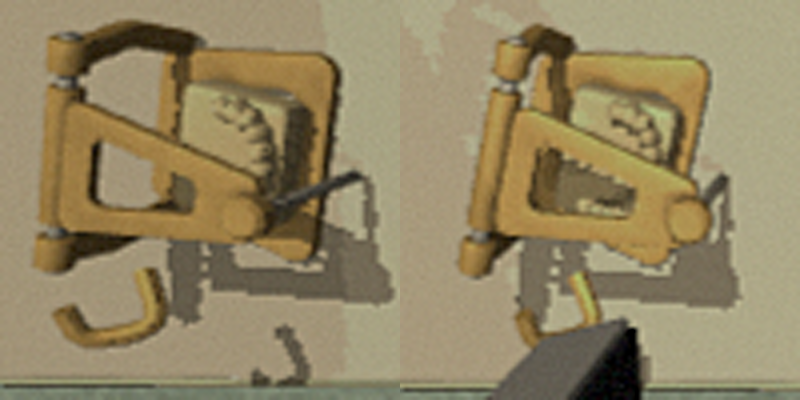

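m1 shows, in w1/w2 crop pixels, the hub at (270,104)/(289,407), the knob top at (434,97)/(454,401), the lever end at (49,117)/(64,423), the pointer tip at (375,214)/(320,518) and the index nose at (715,204)/(659,502). m2 shows the articulator's hinge on the left, with its front knob and grey front pin on the right, so its front faces roughly -y. A hooked wire sits on the near side.

```bash
python3 - <<'E'
from h import *
A=load('w1');B=load('w2')
a=lambda X,Y:(170+X/4-.4,72+Y/4-.4); b=lambda X,Y:(320+X/4-.4,72+(Y-300)/4-.4)
P={}
for n,u,v in [('hub',(270,104),(289,407)),('knob',(434,97),(454,401)),('ltip',(49,117),(64,423)),('ptr',(375,214),(320,518)),('idx',(715,204),(659,502)),('corner',(167,262),(103,566)),('rimL',(203,42),(194,345)),('rimR',(491,22),(487,327)),('carFL',(225,193),(195,494)),('carFR',(502,175),(482,480))]:
    x,r=tri((A,a(*u)),(B,b(*v)));P[n]=x;print(n,x.round(1),np.round(r,1))
# base direction by front edge
y=P['idx'][1];
c=lambda X,Y:(50+X/4-.4,150+Y/4-.4); d=lambda X,Y:(185+(X-400)/4-.4,150+Y/4-.4)
for n,u,v in [('bowknob',(243,215),(688,219)),('hingeTop',(67,45),(515,50)),('hingeBot',(50,255),(475,260)),('bowBL',(78,102),(525,110)),('bowBL2',(62,232),(487,238)),('lowFR',(333,62),(706,64)),('lowBR',(312,257),(662,260)),('pintop',(275,212),(705,213)),('pinbase',(360,177),(727,178)),('hook1',(150,272),(578,277)),('hook2',(60,312),(525,315))]:
    x,r=tri((A,c(*u)),(B,d(*v)));print(n,x.round(1),np.round(r,1))
for n,u,v in [('block',(68,75),(209,77)),('mk1',(272,203),(397,203)),('mk2',(350,216),(475,218)),('bottle',(467,218),(606,218)),('lens',(508,10),None)]:
    if v: print(n,tri((A,u),(B,v))[0].round())
E
```

```text
hub [552.  118.7  64.7] [0.2 0.2]
knob [554.1  66.   65.1] [0. 0.]
ltip [547.4 190.8  62.7] [0.2 0.2]
ptr [517.4  94.9  17.6] [0.1 0.1]
idx [522.4 -29.   15.8] [0.9 0.9]
corner [499.8 173.4  13.7] [0. 0.]
rimL [573.6 146.4  39.7] [0.2 0.2]
rimR [579.5  49.3  42.3] [0.1 0.1]
carFL [524.9 143.6  36. ] [0.5 0.5]
carFR [530.5  46.4  42.8] [0.2 0.2]
bowknob [413.5 297.2  74.5] [0.1 0.1]
hingeTop [469.5 355.6  62.4] [0. 0.]
hingeBot [395.6 375.6  63.2] [0.1 0.1]
bowBL [450.2 352.5  66.4] [0.5 0.5]
bowBL2 [403.3 371.4  61.3] [0.2 0.2]
lowFR [456.8 302.5   2.6] [0.4 0.4]
lowBR [376.6 324.7  -0.9] [0.2 0.2]
pintop [412.3 293.6  63.4] [0.6 0.6]
pinbase [412.4 295.3   7.8] [0.6 0.6]
hook1 [390.6 338.5  67. ] [0.1 0.1]
hook2 [385.9 348.1  95.5] [0.3 0.3]
block [584. 368.  15.]
mk1 [398.  88.   5.]
mk2 [377. -36.  11.]
bottle [ 391. -198.   60.]
```

```bash
cat > arc.py <<'E'
from h import *
def arc(hub,base,off,a0,a1,n):
    R=lambda a:np.array([[np.cos(a),-np.sin(a)],[np.sin(a),np.cos(a)]])
    ps=[np.array(hub)+R(base+np.radians(a))@np.array(off) for a in np.linspace(a0,a1,n+1)]
    print('start',ps[0].round(1),'end',ps[-1].round(1));c=ps[0].round(1)
    for p in ps[1:]:
        d=(p-c).round(0);c=c+d;print([0,0,round((a1-a0)/n,2),d[0],d[1],0,1],end=', ')
    print()
E
python3 -c "
from arc import *
arc((552,118.7),.06,(17.5,62),0,87,12)"
```

```text
start [565.8 181.6] end [489.9 135.7]
[0, 0, 7.25, np.float64(-8.0), np.float64(1.0), 0, 1], [0, 0, 7.25, np.float64(-8.0), np.float64(0.0), 0, 1], [0, 0, 7.25, np.float64(-8.0), np.float64(-0.0), 0, 1], [0, 0, 7.25, np.float64(-8.0), np.float64(-2.0), 0, 1], [0, 0, 7.25, np.float64(-8.0), np.float64(-3.0), 0, 1], [0, 0, 7.25, np.float64(-7.0), np.float64(-4.0), 0, 1], [0, 0, 7.25, np.float64(-7.0), np.float64(-4.0), 0, 1], [0, 0, 7.25, np.float64(-6.0), np.float64(-6.0), 0, 1], [0, 0, 7.25, np.float64(-5.0), np.float64(-6.0), 0, 1], [0, 0, 7.25, np.float64(-5.0), np.float64(-7.0), 0, 1], [0, 0, 7.25, np.float64(-3.0), np.float64(-7.0), 0, 1], [0, 0, 7.25, np.float64(-3.0), np.float64(-8.0), 0, 1],
```

>>> servo_tool(rows=[[0,0,0,32,-6,-40,1],[0,0,0,32,-6,-40,1],[0,0,0,32,-6,-40,1],[0,0,0,32,-6,-30,1],[0,0,0,4,-4,-30,1],[0,0,0,0,0,0,1],[0,0,0,0,0,0,1]])

```text
clock: 3.5
eef_pos: [579.9, 182.2, 127.1]
eef_rot: [-3.141, -0.002, 0.002]
wrist_force: [-0.4, 0.5, 1.1]
finger_gap: 27.3
finger_force: 0.0
```

>>> servo_tool(rows=[[0,0,3.4,0,0,-30,1],[0,0,0,0,0,-30,1],[0,0,0,0,0,-19,1],[0,0,0,0,0,0,1],[0,0,0,-14,0,0,1],[0,0,7.25,-8,1,0,1],[0,0,7.25,-8,0,0,1],[0,0,7.25,-8,0,0,1],[0,0,7.25,-8,-2,0,1],[0,0,7.25,-8,-3,0,1],[0,0,7.25,-7,-4,0,1],[0,0,7.25,-7,-4,0,1],[0,0,7.25,-6,-6,0,1],[0,0,7.25,-5,-6,0,1],[0,0,7.25,-5,-7,0,1],[0,0,7.25,-3,-7,0,1],[0,0,7.25,-3,-8,0,1],[0,0,0,0,0,0,1]])

```text
clock: 5.75
eef_pos: [490.3, 136.6, 48.0]
eef_rot: [3.139, -0.0, 1.579]
wrist_force: [0.5, 0.5, 0.2]
finger_gap: 0.6
finger_force: 0.0
```

>>> servo_tool(rows=[[0,0,0,0,10,0,1],[0,0,0,0,0,50,1],[0,0,-9.7,0,0,45,0.6],[0,0,-9.7,8,-10,0,0.6],[0,0,-9.7,8,-10,0,0.6],[0,0,-9.7,8,-10,0,0.6],[0,0,-9.7,8,-10,0,0.6],[0,0,-9.7,8,-10,0,0.6],[0,0,-9.7,8,-10,0,0.6],[0,0,-9.7,8,-10,0,0.6],[0,0,-9.7,8,-10,0,0.6],[0,0,0,0,0,-10,0.6],[0,0,0,0,0,0,0.6]])

```text
clock: 7.38
eef_pos: [552.8, 67.3, 130.4]
eef_rot: [-3.142, 0.002, 0.06]
wrist_force: [0.6, -0.7, -0.6]
finger_gap: 37.5
finger_force: 0.0
```

```bash
python3 - <<'E'
from h import *
s=snap('w3');print(s['eef_pos'],s['eef_rot'],s['joints'],s['finger_gap'])
a=cv2.imread('pics/w3.png');c=load('w3')
for p in [(552,118.7,63),(554.1,66,71),(522.4,-29,17),(517.4,94.9,20),(482,115,62)]: print(proj(c,p).round())
cv2.imwrite('pics/w3b.png',cv2.resize(a,(800,500)))
E
```

```text
[552.79519487  67.32333156 130.38502552] [-3.14152423e+00  1.84986494e-03  6.02246857e-02] [5.53905659e-02 3.87845953e-01 1.58531717e+00 6.45880747e-05
 1.17027970e+00 1.56593703e+00] 37.48992304580793
[259. 211.]
[323. 215.]
[415. 236.]
[291. 234.]
[262. 287.]
```

View pics/w3b.png

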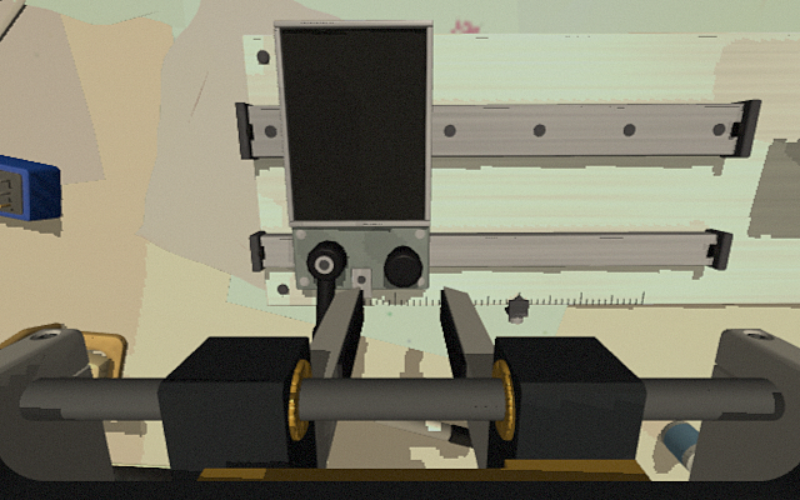

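>>> servo_tool(grip_force=15, rows=[[0,0,0,1,-1,-30,0.6],[0,0,0,0,0,-30,0.6],[0,0,0,0,0,-15,0.6],[0,0,0,0,0,-8,0.6],[0,0,0,0,0,0,0.85],[0,0,0,0,0,0,0.85],[0,0,0,0,0,0,0.85]])

```text
clock: 8.3
eef_pos: [554.8, 65.9, 49.1]
eef_rot: [-3.141, -0.001, 0.057]
wrist_force: [-0.5, 2.6, 1.0]
finger_gap: 24.7
finger_force: 15.0
```

```bash
python3 - <<'E'
from h import *
A,B,C=load('w1'),load('w2'),load('w3')
a=lambda X,Y:(170+X/4-.4,72+Y/4-.4); b=lambda X,Y:(320+X/4-.4,72+(Y-300)/4-.4)
print(tri((A,a(715,204)),(B,b(659,502)),(C,(413.6,234.9))))
for c,u in ((A,a(715,204)),(B,b(659,502)),(C,(413.6,234.9))): print(onz(c,u,17).round(1))
for c,u in ((A,a(375,214)),(B,b(320,518))): print(onz(c,u,20).round(1))
# thresholded pad corners in w3
im=cv2.imread('pics/w3.png')[15:185,200:360];g=cv2.cvtColor(im,cv2.COLOR_BGR2GRAY)
m=(g<70).astype(np.uint8);n,l,st,ce=cv2.connectedComponentsWithStats(m);k=1+np.argmax(st[1:,4])
cn=max(cv2.findContours((l==k).astype(np.uint8),0,2)[0],key=cv2.contourArea)
ap=cv2.approxPolyDP(cn,4,True)[:,0]+[200,15]
P=[onz(C,p,43) for p in ap];print(ap.tolist(),np.round(P,1).tolist())
if len(P)==4: print(np.mean(P,0),[np.linalg.norm(P[i]-P[i-1]).round(1) for i in range(4)])
E
```

```text
(array([522.44689592, -28.72825758,  14.93554285]), [np.float64(0.9695966049987649), np.float64(1.0873103473048178), np.float64(0.9987035076444316)])
[521.5 -28.9  17. ]
[523.3 -28.4  17. ]
[523.3 -27.   17. ]
[517.5  94.5  20. ]
[517.4  95.5  20. ]
[[224, 22], [235, 176], [339, 175], [341, 21]] [[696.3, 151.1, 43.0], [576.7, 143.6, 43.0], [583.0, 53.7, 43.0], [702.5, 61.2, 43.0]]
[639.61722073 102.38118724  43.        ] [np.float64(90.2), np.float64(119.8), np.float64(90.1), np.float64(119.7)]
```

>>> servo_tool(rows=[[0,0,0,0.3,-4,0,0.85],[0,0,0,0.5,-8,0,0.85],[0,0,0,0.5,-8,0,0.85],[0,0,0,0.5,-8,0,0.85],[0,0,0,0.5,-8,0,0.85],[0,0,0,0.5,-8,0,0.85],[0,0,0,0.5,-8,0,0.85],[0,0,0,0.5,-8,0,0.85],[0,0,0,0.5,-8,0,0.85],[0,0,0,0.5,-8,0,0.85],[0,0,0,0.5,-8,0,0.85],[0,0,0,0.5,-8,0,0.85],[0,0,0,0.5,-8,0,0.85],[0,0,0,0.5,-8,0,0.85],[0,0,0,0.5,-8,0,0.85],[0,0,0,0.5,-8,0,0.85],[0,0,0,0.3,-3,0,0.85],[0,0,0,0,0,0,0.85],[0,0,0,0,0,0,0.85]])

```text
clock: 10.68
eef_pos: [563.0, -61.5, 49.1]
eef_rot: [3.141, -0.001, 0.057]
wrist_force: [1.7, 2.1, 4.7]
finger_gap: 24.9
finger_force: 15.0
```

>>> servo_tool(rows=[[0,0,0,-0.2,2,0,0.85],[0,0,0,-0.1,2,0,0.85],[0,0,0,0,0,0,0.85],[0,0,0,0,0,0,0.6],[0,0,0,0,0,0,0.6],[0,0,0,0,0,0,0.6]])

```text
clock: 11.42
eef_pos: [562.0, -57.2, 48.2]
eef_rot: [-3.141, 0.001, 0.057]
wrist_force: [-0.1, 0.9, -0.2]
finger_gap: 37.6
finger_force: 0.0
```

>>> servo_tool(rows=[[0,0,0,0,0,30,0.6],[0,0,0,0,0,30,0.6],[0,0,0,0,0,22,0.6],[0,0,0,0,0,0,0.6],[0,0,0,0,0,0,0.6]])

```text
clock: 12.05
eef_pos: [561.8, -57.3, 129.3]
eef_rot: [-3.141, 0.001, 0.057]
wrist_force: [-0.1, 0.5, -1.0]
finger_gap: 37.7
finger_force: 0.0
```

```bash
python3 - <<'E'
from h import *
s=snap('w4');print(s['eef_pos'],s['eef_rot'])
a=cv2.imread('pics/w4.png');C=load('w4')
g=cv2.cvtColor(a,cv2.COLOR_BGR2GRAY)
m=(g<70).astype(np.uint8)[8:185,180:400];n,l,st,ce=cv2.connectedComponentsWithStats(m);k=1+np.argmax(st[1:,4])
cn=max(cv2.findContours((l==k).astype(np.uint8),0,2)[0],key=cv2.contourArea)
ap=cv2.approxPolyDP(cn,4,True)[:,0]+[180,8]
P=[onz(C,p,43) for p in ap];print(ap.tolist(),np.round(P,1).tolist())
if len(P)==4: print(np.mean(P,0),[np.linalg.norm(P[i]-P[i-1]).round(1) for i in range(4)])
q=proj(C,(523,-28.3,17));print(q)
x0,y0=int(q[0])-50,int(q[1])-45
cv2.imwrite('pics/w4c.png',cv2.resize(a[y0:y0+75,x0:x0+100],(800,600),interpolation=cv2.INTER_CUBIC));print(x0,y0)
E
```

```text
[561.79667873 -57.25764012 129.28946398] [-3.14126200e+00  1.43553421e-03  5.69428698e-02]
[[223, 23], [235, 177], [339, 177], [340, 22]] [[704.6, 26.6, 43.0], [585.3, 18.7, 43.0], [590.5, -71.0, 43.0], [710.5, -63.1, 43.0]]
[647.69510924 -22.23087968  43.        ] [np.float64(89.9), np.float64(119.6), np.float64(89.8), np.float64(120.2)]
[289.92068191 237.10438039]
239 192
```

View pics/w4c.png

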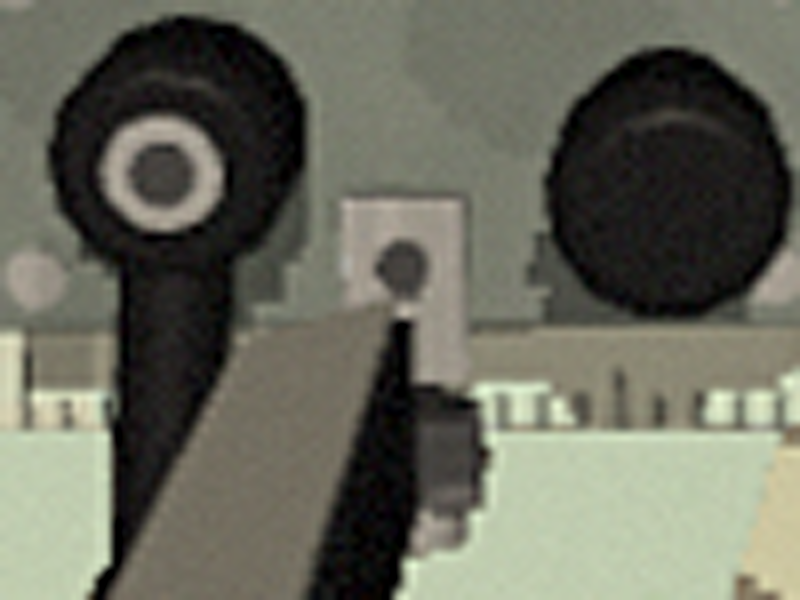

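The crop shows the lever pointing to the robot and the pointer bracket almost over the index marker, but a finger hides the tip. I'll step back so the camera is right above it.

>>> servo_tool(rows=[[0,0,0,-37,10,0,0.6],[0,0,0,-37,10,0,0.6],[0,0,0,-37,9,0,0.6],[0,0,0,0,0,-30,0.6],[0,0,0,0,0,-29,0.6],[0,0,0,0,0,0,0.6],[0,0,0,0,0,0,0.6]])

```text
clock: 12.98
eef_pos: [451.6, -28.4, 72.0]
eef_rot: [3.142, -0.0, 0.057]
wrist_force: [0.2, -0.6, -0.1]
finger_gap: 37.3
finger_force: 0.0
```

```bash
python3 - <<'E'
from h import *
s=snap('w5');print(s['eef_pos'],s['eef_rot'])
a=cv2.imread('pics/w5.png');C=load('w5')
q=proj(C,(523,-28.3,17));print(q)
x0,y0=int(q[0])-40,int(q[1])-38
cv2.imwrite('pics/w5c.png',cv2.resize(a[y0:y0+60,x0:x0+80],(800,600),interpolation=cv2.INTER_CUBIC));print(x0,y0)
E
```

```text
[451.55515262 -28.41292636  71.99031628] [ 3.14157163e+00 -1.77011845e-04  5.69037385e-02]
[326.63433597 125.36793808]
286 87
```

View pics/w5c.png

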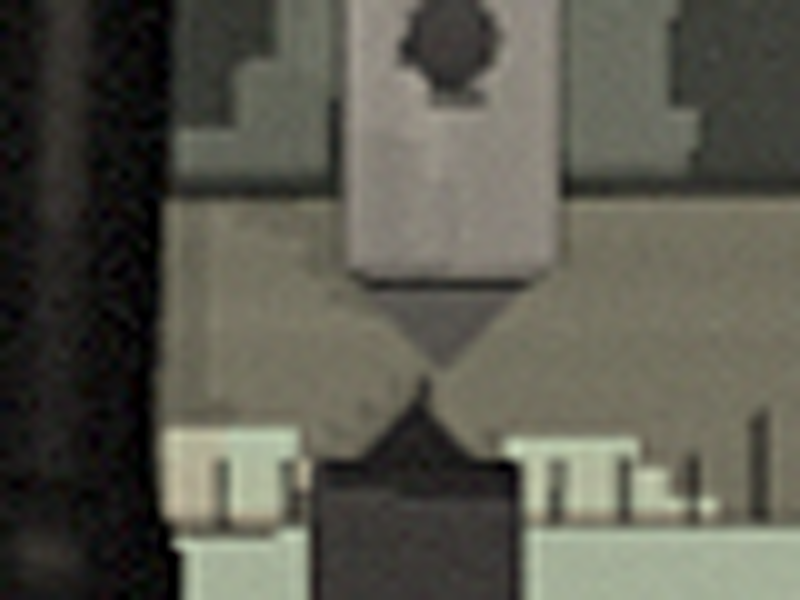

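The pointer tip is at crop X≈445 and the index nose at ≈418. That is 2.7 px, so the carriage is 2.0 mm too far towards the camera. I'll grip the knob again and bring it back 2 mm.

>>> servo_tool(rows=[[0,0,0,0,0,30,0.6],[0,0,0,0,0,29,0.6],[0,0,0,37,-9,0,0.6],[0,0,0,37,-10,0,0.6],[0,0,0,36.5,-9.5,0,0.6],[0,0,0,0,0,-30,0.6],[0,0,0,0,0,-30,0.6],[0,0,0,0,0,-22,0.6],[0,0,0,0,0,0,0.6]])

```text
clock: 14.15
eef_pos: [561.4, -56.8, 48.1]
eef_rot: [-3.141, 0.002, 0.057]
wrist_force: [0.2, 0.3, 0.5]
finger_gap: 37.8
finger_force: 0.0
```

>>> servo_tool(rows=[[0,0,0,0,0,0,0.85],[0,0,0,0,0,0,0.85],[0,0,0,0,0,0,0.85],[0,0,0,-0.1,1,0,0.85],[0,0,0,0,1,0,0.85],[0,0,0,0,0,0,0.85],[0,0,0,0,0,0,0.85],[0,0,0,0,0,0,0.85]])

```text
clock: 15.15
eef_pos: [562.4, -55.6, 49.9]
eef_rot: [3.14, -0.002, 0.057]
wrist_force: [-0.7, -5.3, 7.6]
finger_gap: 24.6
finger_force: 15.0
```

>>> servo_tool(rows=[[0,0,0,0,0,0,0.6],[0,0,0,0,0,0,0.6],[0,0,0,0,0,30,0.6],[0,0,0,0,0,30,0.6],[0,0,0,0,0,22,0.6],[0,0,0,-37,9,0,0.6],[0,0,0,-37,9,0,0.6],[0,0,0,-37,9,-10,0.6],[0,0,0,0,0,-30,0.6],[0,0,0,0,0,-19,0.6],[0,0,0,0,0,0,0.6],[0,0,0,0,0,0,0.6]])

```text
clock: 16.65
eef_pos: [451.0, -27.8, 72.1]
eef_rot: [3.142, -0.001, 0.057]
wrist_force: [0.2, -0.2, -0.2]
finger_gap: 37.4
finger_force: 0.0
```

```bash
cat > al.py <<'E'
from h import *
import sys
# compare pointer/index columns in a new picture with w5 by upsampled template matching
def pos(ref,img,box):
    x,y,w,h=box;U=8
    t=cv2.resize(ref[y:y+h,x:x+w],None,fx=U,fy=U,interpolation=cv2.INTER_CUBIC)
    m=14;s=cv2.resize(img[y-m:y+h+m,x-m:x+w+m],None,fx=U,fy=U,interpolation=cv2.INTER_CUBIC)
    r=cv2.matchTemplate(s,t,cv2.TM_CCOEFF_NORMED);_,v,_,p=cv2.minMaxLoc(r);return p[0]/U-m,p[1]/U-m,round(v,3)
def go(n):
    s=snap(n);print(s['eef_pos'],s['eef_rot'])
    a=cv2.imread('pics/w5.png');b=cv2.imread(f'pics/{n}.png')
    p=pos(a,b,(318,88,26,32));i=pos(a,b,(312,124,32,22));h=pos(a,b,(319,110,24,14))
    print('ptr bracket',p,'ptr tri',h,'idx',i,'offset mm from align (+ = too far to camera):',2.0+(p[0]-i[0])*.753, 2.0+(h[0]-i[0])*.753)
go(sys.argv[1])
E
python3 al.py w6
```

```text
[451.03525565 -27.84688299  72.14348797] [ 3.14150444e+00 -6.90935858e-04  5.70035873e-02]
ptr bracket (-2.875, -0.875, 0.953) ptr tri (-2.75, -0.875, 0.952) idx (0.75, -0.625, 0.929) offset mm from align (+ = too far to camera): -0.729625 -0.6355
```

```bash
python3 - <<'E'
from h import *
for n in ('w5','w6'):
    g=cv2.cvtColor(cv2.imread(f'pics/{n}.png'),cv2.COLOR_BGR2GRAY).astype(float)
    print(n)
    for y in list(range(114,138)): print(y,g[y,308:346].astype(int).tolist())
E
```

```text
w5
114 [111, 112, 113, 113, 110, 111, 110, 115, 110, 97, 102, 99, 89, 67, 76, 96, 95, 98, 94, 92, 87, 93, 98, 107, 105, 105, 102, 104, 99, 98, 102, 93, 93, 112, 110, 110, 110, 110]
115 [112, 111, 111, 112, 109, 112, 116, 112, 113, 116, 110, 108, 102, 91, 59, 40, 36, 46, 46, 41, 41, 48, 45, 41, 42, 41, 42, 41, 39, 41, 60, 94, 111, 111, 108, 113, 110, 112]
116 [113, 112, 113, 113, 112, 117, 111, 115, 113, 114, 109, 94, 100, 99, 90, 83, 90, 88, 85, 85, 88, 85, 89, 91, 91, 87, 88, 87, 84, 92, 113, 116, 116, 110, 113, 113, 110, 113]
117 [116, 116, 116, 117, 111, 117, 114, 115, 116, 115, 110, 106, 106, 102, 96, 91, 84, 87, 88, 88, 84, 85, 86, 85, 86, 85, 83, 82, 93, 112, 118, 112, 118, 114, 115, 114, 111, 112]
118 [117, 116, 117, 121, 116, 118, 115, 118, 115, 117, 116, 121, 119, 111, 108, 102, 98, 86, 79, 86, 82, 82, 81, 84, 87, 81, 80, 91, 109, 118, 118, 115, 114, 112, 115, 111, 112, 115]
119 [117, 117, 116, 115, 116, 118, 118, 121, 117, 120, 120, 116, 116, 118, 121, 120, 113, 99, 85, 81, 82, 85, 86, 82, 82, 81, 88, 114, 120, 117, 111, 113, 115, 118, 119, 117, 111, 116]
120 [112, 115, 114
[... 6954 characters left out ...]
0, 104, 154, 181, 179]
134 [145, 107, 185, 177, 183, 163, 93, 47, 77, 87, 25, 31, 38, 29, 35, 35, 31, 34, 28, 31, 36, 34, 34, 36, 37, 35, 23, 47, 61, 58, 54, 130, 191, 155, 103, 154, 183, 177]
135 [146, 108, 182, 180, 184, 161, 90, 48, 75, 89, 32, 41, 43, 40, 41, 44, 40, 35, 43, 42, 38, 43, 37, 35, 37, 41, 39, 49, 53, 53, 61, 129, 192, 154, 104, 156, 181, 176]
136 [145, 111, 186, 183, 186, 164, 93, 50, 75, 88, 51, 65, 67, 58, 64, 66, 63, 65, 65, 63, 64, 61, 57, 67, 68, 64, 64, 58, 55, 54, 56, 133, 191, 156, 100, 156, 183, 178]
137 [136, 97, 182, 175, 178, 158, 93, 55, 76, 83, 43, 55, 63, 57, 61, 57, 61, 58, 58, 58, 58, 59, 61, 62, 52, 59, 61, 59, 64, 56, 58, 122, 177, 138, 75, 145, 166, 163]
```

Subpixel row profiles put the carriage 0.65 mm past the index on the +y side. One fine correction, ending in the same direction as before.

>>> servo_tool(rows=[[0,0,0,0,0,30,0.6],[0,0,0,37,-9,29,0.6],[0,0,0,37,-9,0,0.6],[0,0,0,37,-9,0,0.6],[0,0,0,0,0,-30,0.6],[0,0,0,0,0,-30,0.6],[0,0,0,0,0,-22,0.6],[0,0,0,0,0,0,0.85],[0,0,0,0,0,0,0.85],[0,0,0,0.1,-1.6,0,0.85],[0,0,0,0.1,-1.05,0,0.85],[0,0,0,0,0,0,0.85],[0,0,0,-0.1,1,0,0.85],[0,0,0,-0.1,1,0,0.85],[0,0,0,0,0,0,0.85],[0,0,0,0,0,0,0.85],[0,0,0,0,0,0,0.85]])

```text
clock: 18.82
eef_pos: [562.1, -56.2, 49.3]
eef_rot: [3.14, -0.001, 0.057]
wrist_force: [-0.8, -4.9, 0.6]
finger_gap: 24.7
finger_force: 15.0
```

>>> servo_tool(rows=[[0,0,0,0,0,0,0.6],[0,0,0,0,0,0,0.6],[0,0,0,0,0,30,0.6],[0,0,0,0,0,30,0.6],[0,0,0,0,0,22,0.6],[0,0,0,-37,9,0,0.6],[0,0,0,-37,9,0,0.6],[0,0,0,-37,9,-10,0.6],[0,0,0,0,0,-30,0.6],[0,0,0,0,0,-19,0.6],[0,0,0,0,0,0,0.6],[0,0,0,0,0,0,0.6]])

```text
clock: 20.32
eef_pos: [451.2, -28.5, 72.3]
eef_rot: [3.141, -0.001, 0.057]
wrist_force: [0.0, 0.2, 0.6]
finger_gap: 37.4
finger_force: 0.0
```

```bash
python3 al.py w7; python3 - <<'E'
from h import *
g=cv2.cvtColor(cv2.imread('pics/w7.png'),cv2.COLOR_BGR2GRAY)
for y in range(117,134): print(y,g[y,316:342].tolist())
C=load('w7');print(proj(C,(560,-6,63)))
m=g[30:170,180:400]
E
```

```text
[451.18360872 -28.5203232   72.27183039] [ 3.14144732e+00 -1.09867273e-03  5.69765377e-02]
ptr bracket (-3.0, -0.75, 0.957) ptr tri (-2.875, -0.875, 0.943) idx (-0.125, -0.5, 0.963) offset mm from align (+ = too far to camera): -0.16487499999999988 -0.07074999999999987
117 [115, 122, 113, 95, 102, 90, 86, 84, 89, 87, 83, 85, 86, 93, 77, 85, 83, 95, 110, 116, 120, 115, 108, 118, 119, 115]
118 [117, 116, 108, 100, 103, 103, 92, 81, 88, 83, 82, 87, 87, 82, 84, 80, 86, 112, 117, 114, 114, 115, 116, 113, 113, 112]
119 [119, 116, 110, 102, 99, 102, 93, 81, 85, 84, 84, 83, 86, 81, 80, 95, 108, 120, 117, 114, 116, 116, 114, 114, 114, 112]
120 [112, 112, 114, 106, 100, 105, 103, 98, 84, 84, 83, 83, 76, 86, 88, 108, 113, 111, 112, 110, 116, 110, 113, 106, 112, 114]
121 [113, 113, 112, 111, 115, 113, 114, 112, 106, 89, 86, 76, 80, 88, 106, 112, 110, 112, 113, 113, 106, 111, 113, 109, 108, 111]
122 [113, 111, 107, 110, 112, 110, 110, 111, 112, 107, 91, 81, 92, 108, 111, 112, 106, 110, 112, 107, 113, 110, 109, 111, 108, 110]
123 [112, 110, 109, 113, 110, 113, 111, 111, 112, 111, 107, 88, 92, 114,
[... 635 characters left out ...]
1, 32, 31, 29, 55, 99, 116, 116, 108, 113, 112, 104, 109, 111, 103, 105, 110]
129 [110, 116, 109, 100, 97, 98, 103, 95, 62, 26, 32, 38, 33, 30, 54, 98, 116, 110, 115, 129, 128, 130, 128, 128, 129, 128]
130 [107, 117, 110, 100, 98, 105, 95, 60, 31, 41, 35, 38, 42, 31, 27, 58, 104, 116, 148, 184, 188, 192, 192, 190, 188, 189]
131 [90, 105, 103, 95, 102, 94, 64, 25, 22, 33, 34, 28, 34, 28, 31, 21, 52, 131, 175, 171, 168, 175, 179, 187, 180, 176]
132 [96, 76, 39, 50, 47, 46, 19, 15, 25, 27, 31, 21, 21, 24, 31, 23, 19, 52, 86, 94, 90, 101, 148, 188, 165, 120]
133 [80, 26, 26, 25, 27, 28, 31, 25, 37, 32, 34, 31, 33, 34, 39, 34, 35, 22, 35, 56, 47, 53, 128, 192, 151, 80]
[292.20152771  54.45851887]
```

The pointer now lines up with the index nose (under 0.1 mm by the row profiles). Next I lock the lever.

```bash
python3 -c "
from arc import *
arc((559.7,-4.0),.062,(-20,62),86,2,14)"
```

```text
start [497.5 -23.5] end [533.8  55.8]
[0, 0, -6.0, np.float64(-2.0), np.float64(7.0), 0, 1], [0, 0, -6.0, np.float64(-1.0), np.float64(6.0), 0, 1], [0, 0, -6.0, np.float64(0.0), np.float64(7.0), 0, 1], [0, 0, -6.0, np.float64(0.0), np.float64(7.0), 0, 1], [0, 0, -6.0, np.float64(2.0), np.float64(7.0), 0, 1], [0, 0, -6.0, np.float64(1.0), np.float64(6.0), 0, 1], [0, 0, -6.0, np.float64(3.0), np.float64(7.0), 0, 1], [0, 0, -6.0, np.float64(3.0), np.float64(6.0), 0, 1], [0, 0, -6.0, np.float64(4.0), np.float64(5.0), 0, 1], [0, 0, -6.0, np.float64(4.0), np.float64(6.0), 0, 1], [0, 0, -6.0, np.float64(5.0), np.float64(4.0), 0, 1], [0, 0, -6.0, np.float64(5.0), np.float64(5.0), 0, 1], [0, 0, -6.0, np.float64(6.0), np.float64(3.0), 0, 1], [0, 0, -6.0, np.float64(6.0), np.float64(3.0), 0, 1],
```

>>> servo_tool(rows=[[0,0,0,0,-4,0,1],[0,0,0,0,-4,0,1],[0,0,0,0,0,0,1],[0,0,0,24,0,-12,1],[0,0,0,23,0,-12,1],[0,0,0,0,0,0,1]])

```text
clock: 21.12
eef_pos: [497.9, -36.5, 46.6]
eef_rot: [-3.141, 0.001, 0.057]
wrist_force: [-1.0, -0.6, -0.1]
finger_gap: 0.7
finger_force: 0.0
```

>>> servo_tool(rows=[[0,0,0,0,7,0,1],[0,0,0,0,6,0,1],[0,0,0,-2,7,0,1],[0,0,0,-1,6,0,1],[0,0,0,0,7,0,1],[0,0,0,0,7,0,1],[0,0,0,2,7,0,1],[0,0,0,1,6,0,1],[0,0,0,3,7,0,1],[0,0,0,3,6,0,1],[0,0,0,4,5,0,1],[0,0,0,4,6,0,1],[0,0,0,5,4,0,1],[0,0,0,5,5,0,1],[0,0,0,6,3,0,1],[0,0,0,6,3,0,1],[0,0,0,0,0,0,1]])

```text
clock: 23.25
eef_pos: [534.1, 55.8, 47.4]
eef_rot: [-3.141, -0.0, 0.057]
wrist_force: [0.3, -0.6, -0.3]
finger_gap: 0.4
finger_force: 0.0
```

>>> servo_tool(rows=[[0,0,0,2,0,0,1],[0,0,0,2,0,0,1],[0,0,0,0,0,0,1]])

```text
clock: 23.62
eef_pos: [537.5, 55.6, 47.4]
eef_rot: [-3.141, 0.001, 0.057]
wrist_force: [-3.7, 2.5, 1.3]
finger_gap: 0.4
finger_force: 1.7
```

>>> servo_tool(rows=[[0,0,0,1,0,0,1],[0,0,0,1,0,0,1],[0,0,0,0,0,0,1]])

```text
clock: 24.0
eef_pos: [537.9, 55.7, 47.2]
eef_rot: [-3.141, 0.004, 0.057]
wrist_force: [-15.3, 3.5, 6.2]
finger_gap: 0.4
finger_force: 7.8
```

>>> servo_tool(rows=[[0,0,0,1,0,0,1],[0,0,0,1,0,0,1],[0,0,0,0,0,0,1]])

```text
clock: 24.38
eef_pos: [538.3, 55.8, 47.0]
eef_rot: [-3.141, 0.009, 0.057]
wrist_force: [-28.6, 3.7, 16.3]
finger_gap: 0.1
finger_force: 14.1
```

Force rose to 29 N with only 0.8 mm of further travel, so the lever is against its stop (home). Next is a closer stereo look at the articulator.

>>> servo_tool(rows=[[0,0,0,-7,0,0,1],[0,0,0,-8,0,0,1],[0,0,0,0,0,50,1],[0,0,9,-15,26,50,0],[0,0,9,-15,26,4,0],[0,0,9,-15,26,0,0],[0,0,9,-15,26,0,0],[0,0,9,-15,26,0,0],[0,0,9,-15,26,0,0],[0,0,9,-15,26,0,0],[0,0,8.6,-15,26,0,0],[0,0,0,0,0,0,0],[0,0,0,0,0,0,0]])

```text
clock: 26.0
eef_pos: [407.0, 263.1, 151.5]
eef_rot: [3.141, -0.0, 1.304]
wrist_force: [0.2, 0.1, 0.7]
finger_gap: 93.1
finger_force: 0.0
```

```bash
python3 -c "
from h import *
s=snap('c1');print(s['eef_pos'],s['eef_rot'],proj(load('c1'),(422,330,60)))"
```

```text
[406.9950778  263.06788898 151.53281581] [ 3.14103624e+00 -1.94614595e-04  1.30449748e+00] [316.47022589 128.06387582]
```

>>> servo_tool(rows=[[0,0,0,29,-8,0,0],[0,0,0,29,-8,0,0],[0,0,0,0,0,0,0],[0,0,0,0,0,0,0]])

```text
clock: 26.55
eef_pos: [464.4, 247.1, 151.3]
eef_rot: [-3.141, 0.0, 1.305]
wrist_force: [-0.3, -0.3, -0.1]
finger_gap: 93.8
finger_force: 0.0
```

```bash
python3 -c "
from h import *
s=snap('c2');print(s['eef_pos'],s['eef_rot']);L=[]
for n in ('c1','c2'):
    q=proj(load(n),(422,330,60));x,y=int(q[0])-72,int(q[1])-110;y=max(y,0);print(n,q,x,y)
    L.append(cv2.resize(cv2.imread(f'pics/{n}.png')[y:y+200,x:x+133],(399,600),interpolation=cv2.INTER_CUBIC))
cv2.imwrite('pics/cm.png',np.hstack(L))"
```

```text
[464.38744514 247.07453733 151.25079078] [-3.14119337e+00  2.54735165e-04  1.30513681e+00]
c1 [316.47022589 128.06387582] 244 18
c2 [246.24244286 127.51309637] 174 17
```

View pics/cm.png

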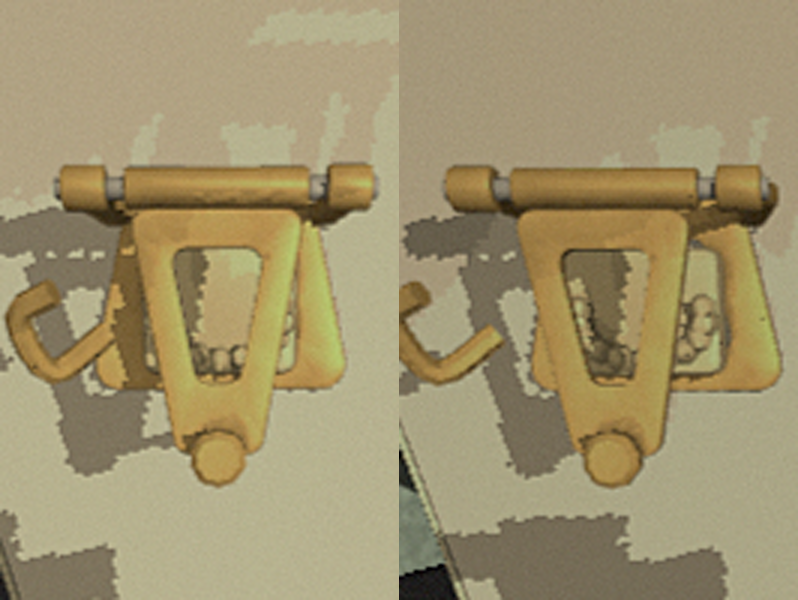

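The crops show the bow plate's wide end at rows 212–250 (c1 X 133–300), just in front of the hinge crossbar at rows 168–208. The front knob is at c1 (218,458) and c2 (612,458). A hook, higher than the bow, sits on the left at rows 283–380. The bow is square to the tool, so the yaw fits.

```bash
python3 - <<'E'
from h import *
A=load('c1');B=load('c2')
a=lambda X,Y:(244+X/3-.33,18+Y/3-.33); b=lambda X,Y:(174+(X-399)/3-.33,17+Y/3-.33)
N=[('bowL',(134,222),(520,222)),('bowR',(299,222),(687,222)),('barL',(125,188),(512,188)),('barR',(310,187),(698,187)),('hL',(57,188),(444,188)),('hR',(378,186),(767,187)),('knob',(218,459),(612,459)),('hookA',(45,287),(418,287)),('hookCorner',(55,372),(437,372)),('hookEnd',(112,330),(499,330)),('hookLeft',(8,322),None),('frR',(340,380),(777,382)),('bowfrL',(180,445),(578,447)),('bowfrR',(262,448),(655,447))]
P={}
for n,u,v in N:
    if v is None: continue
    x,r=tri((A,a(*u)),(B,b(*v)));P[n]=x
d=(P['hR']-P['hL'])[:2];e=(P['knob']-(P['barL']+P['barR'])/2)[:2]
print('yaw from hinge',np.arctan2(d[0],-d[1]),'from axis',np.arctan2(-e[1],-e[0]))
psi=1.305;cx=np.array([np.cos(psi),np.sin(psi)]);cy=np.array([-cx[1],cx[0]]);m=(P['bowL']+P['bowR'])[:2]/2
for n,x in P.items(): print(n,x.round(1),'case x,y rel bow back:',((x[:2]-m)@cx).round(1),((x[:2]-m)@cy).round(1))
E
```

```text
yaw from hinge 1.3128153312585344 from axis 1.3050015281807912
bowL [407.9 363.4  67.6] case x,y rel bow back: -0.1 22.1
bowR [450.7 352.   65.5] case x,y rel bow back: 0.1 -22.1
barL [407.8 372.7  64.2] case x,y rel bow back: 8.8 24.6
barR [455.9 360.1  63.3] case x,y rel bow back: 9.2 -25.1
hL [390.2 377.5  64.1] case x,y rel bow back: 8.8 42.9
hR [473.8 355.5  62.1] case x,y rel bow back: 9.5 -43.5
knob [413.  297.1  74. ] case x,y rel bow back: -62.7 -0.2
hookA [383.1 352.3  85.9] case x,y rel bow back: -17.4 43.2
hookCorner [378.2 331.5  81.7] case x,y rel bow back: -38.7 42.4
hookEnd [394.8 338.   73.4] case x,y rel bow back: -28.1 28.1
frR [457.2 302.7   3.8] case x,y rel bow back: -45.7 -41.4
bowfrL [403.4 302.7  68.2] case x,y rel bow back: -59.9 10.6
bowfrR [425.6 297.1  74.4] case x,y rel bow back: -59.5 -12.4
```

>>> servo_tool(grip_force=30, rows=[[0,0,0,-12,35,0,0.404],[0,0,0,-12,35,0,0.404],[0,0,0,-13,34,-11,0.404],[0,0,0,0,0,-30,0.404],[0,0,0,0,0,-20,0.404],[0,0,0,0,0,-10,0.404],[0,0,0,0,0,0,0.404]])

```text
clock: 27.48
eef_pos: [427.4, 351.4, 80.4]
eef_rot: [-3.141, 0.0, 1.307]
wrist_force: [-0.5, -0.1, -0.9]
finger_gap: 56.0
finger_force: 0.0
```

>>> servo_tool(rows=[[0,0,0,0,0,-7,0.404],[0,0,0,0,0,-7,0.404],[0,0,0,0,0,-7,0.404],[0,0,0,0,0,-7,0.404],[0,0,0,0,0,0,0.404]])

```text
clock: 28.1
eef_pos: [427.5, 351.3, 51.8]
eef_rot: [-3.141, 0.001, 1.307]
wrist_force: [-0.3, -0.0, -0.1]
finger_gap: 56.1
finger_force: 0.0
```

>>> servo_tool(grip_force=35, rows=[[0,0,0,0,0,0,0.6],[0,0,0,0,0,0,0.65],[0,0,0,0,0,0,0.65],[0,0,0,0,0,0,0.65]])

```text
clock: 28.6
eef_pos: [427.7, 351.6, 52.6]
eef_rot: [3.141, -0.0, 1.307]
wrist_force: [-1.7, 0.8, 1.0]
finger_gap: 43.1
finger_force: 35.0
```

>>> servo_tool(rows=[[0,0,0,0,0,5,0.65],[0,0,0,0,0,10,0.65],[0,0,0,0,0,0,0.65]])

```text
clock: 28.98
eef_pos: [428.1, 351.7, 68.4]
eef_rot: [3.141, -0.001, 1.307]
wrist_force: [0.6, 0.6, -3.4]
finger_gap: 43.2
finger_force: 35.0
```

```bash
python3 -c "
from h import *
s=snap('g1');print(s['clock'],s['eef_pos'],s['eef_rot'],s['wrist_force'],s['moment'],s['finger_gap'])"
```

```text
28.975 [428.07662887 351.71912353  68.44151703] [ 3.14056550e+00 -1.16855547e-03  1.30657392e+00] [ 0.585976    0.56958095 -3.36488022] [ 0.02303059 -0.08621106  0.00887904] 43.22730602999188
```

>>> servo_tool(rows=[[0,0,0,0,0,20,0.65],[0,0,0,0,0,25,0.65],[0,0,0,0,0,20,0.65],[0,0,1.24,8,-13,0,0.65],[0,0,1.24,15.6,-25.9,0,0.65],[0,0,1.24,15.6,-25.9,0,0.65],[0,0,1.24,15.6,-25.9,0,0.65],[0,0,1.24,15.6,-25.9,0,0.65],[0,0,1.24,15.6,-25.9,0,0.65],[0,0,1.24,15.6,-25.9,0,0.65],[0,0,1.24,15.6,-25.9,0,0.65],[0,0,1.24,15.6,-25.9,0,0.65],[0,0,1.24,15.6,-25.9,0,0.65],[0,0,1.24,15.6,-25.9,0,0.65],[0,0,1.24,15.6,-25.9,0,0.65],[0,0,1.24,15.6,-25.9,0,0.65],[0,0,1.24,15.6,-25.9,0,0.65],[0,0,1.24,8,-12,0,0.65],[0,0,0,0,0,0,0.65]])

```text
clock: 31.4
eef_pos: [646.4, -11.0, 131.8]
eef_rot: [-3.141, -0.0, 1.63]
wrist_force: [-0.2, 0.1, -4.7]
finger_gap: 43.7
finger_force: 35.0
```

>>> servo_tool(rows=[[0,0,0,0,0,-15,0.65],[0,0,0,0,0,-10,0.65],[0,0,0,0,0,-5,0.65],[0,0,0,0,0,0,0.65],[0,0,0,0,0,0,0.65]])

```text
clock: 32.02
eef_pos: [646.6, -10.1, 102.8]
eef_rot: [3.141, 0.0, 1.631]
wrist_force: [-0.4, 0.5, -3.6]
finger_gap: 43.1
finger_force: 35.0
```

```bash
python3 -c "
from h import *
s=snap('p1');print(s['clock'],s['eef_pos'],s['eef_rot'],s['wrist_force'],s['moment'],s['finger_gap'])
# side/scene numeric check of lever: dark mask near predicted lever
im=manip.camera('scene');cv2.imwrite('pics/scp.png',im[:,:,::-1]);im=manip.camera('side');cv2.imwrite('pics/sdp.png',im[:,:,::-1])"
```

```text
32.025 [646.64494554 -10.14178399 102.84212005] [3.14099287e+00 7.30336232e-05 1.63125463e+00] [-0.41250871  0.47478778 -3.64426432] [ 0.05333382 -0.13602646  0.02675827] 43.107884905738715
```

```bash
python3 - <<'E'
from h import *
a=cv2.imread('pics/g1.png');b=cv2.imread('pics/p1.png');C=load('g1')
# knob and hinge positions expected in wrist camera (case lifted by 16)
psi=1.307;cx=np.array([np.cos(psi),np.sin(psi)]);cy=np.array([-cx[1],cx[0]]);m=np.array([429.6,357.9])
for n,x,y,z in [('hingeR',9.3,-37,80),('hingeL',9,37,80),('bar',9,0,80),('bowback',0,0,83)]:
    q=proj(C,[*(m+x*cx+y*cy),z]).round().astype(int);u,v=q;h=14
    t=a[v-h:v+h,u-h:u+h];s=b[v-h-12:v+h+12,u-h-12:u+h+12]
    if t.shape[0]<2*h or s.shape[0]<2*h: print(n,q,'out');continue
    r=cv2.matchTemplate(s,t,cv2.TM_CCOEFF_NORMED);_,w,_,p=cv2.minMaxLoc(r);print(n,q,np.array(p)-12,round(w,2))
E
```

```text
hingeR [385 226] [12  1] 0.51
hingeL [254 226] [ -3 -12] 0.26
bar [319 226] [-12   0] 0.32
bowback [319 243] [-10   0] 0.87
```

>>> servo_tool(rows=[[0,0,0,0,0,-3,0.65],[0,0,0,0,0,-2,0.65],[0,0,0,0,0,-1,0.65],[0,0,0,0,0,-1,0.65],[0,0,0,0,0,0,0.65]])

```text
clock: 32.8
eef_pos: [646.7, -9.8, 96.0]
eef_rot: [3.141, -0.0, 1.631]
wrist_force: [-1.8, 4.0, 3.5]
finger_gap: 43.3
finger_force: 35.0
```

>>> servo_tool(rows=[[0,0,0,0,0,-1,0.65],[0,0,0,0,0,0,0.65],[0,0,0,0,0,0,0.65]])

```text
clock: 33.17
eef_pos: [646.7, -9.4, 95.6]
eef_rot: [3.14, -0.001, 1.632]
wrist_force: [-4.5, 8.0, 9.5]
finger_gap: 42.9
finger_force: 35.0
```

>>> servo_tool(grip_force=6, rows=[[0,0,0,0,0,0,0.6],[0,0,0,0,0,-0.5,0.6],[0,0,0,0,0,-0.5,0.6],[0,0,0,0,0,0,0.6]])

```text
clock: 33.67
eef_pos: [646.9, -9.8, 94.1]
eef_rot: [3.14, -0.0, 1.631]
wrist_force: [-0.2, 5.9, 6.6]
finger_gap: 44.7
finger_force: 6.0
```

>>> servo_tool(grip_force=3, rows=[[0,0,0,0,0,0,0.6],[0,0,0,0,0,0,0.6]])

```text
clock: 33.92
eef_pos: [646.8, -10.3, 93.6]
eef_rot: [3.141, 0.0, 1.631]
wrist_force: [1.9, 4.3, 2.9]
finger_gap: 45.2
finger_force: 3.0
```

>>> servo_tool(rows=[[0,0,0,0,0,0,0.5],[0,0,0,0,0,0,0.42],[0,0,0,0,0,0,0.404],[0,0,0,0,0,0,0.404],[0,0,0,0,0,8,0.404],[0,0,0,0,0,20,0.404],[0,0,0,0,0,30,0.404],[0,0,0,0,0,40,0.404],[0,0,0,-20,-40,20,0.404],[0,0,0,-10,-40,0,0.404],[0,0,0,0,0,0,0.404],[0,0,0,0,0,0,0.404]])

```text
clock: 35.42
eef_pos: [616.7, -89.8, 212.4]
eef_rot: [3.141, 0.0, 1.631]
wrist_force: [-0.0, -0.1, -0.5]
finger_gap: 55.7
finger_force: 0.0
```

```bash
python3 - <<'E'
from h import *
s=snap('f1');print(s['clock'],s['eef_pos'],s['eef_rot'],s['wrist_force'])
C=load('f1');im=cv2.imread('pics/f1.png');hsv=cv2.cvtColor(im,cv2.COLOR_BGR2HSV)
q=proj(C,(647,-20,42));print(q)
m=((hsv[...,0]>8)&(hsv[...,0]<28)&(hsv[...,1]>110)&(hsv[...,2]>60)).astype(np.uint8)
u,v=q.astype(int);m[:, :max(u-110,0)]=0;m[:,u+110:]=0
m[:max(v-130,0)]=0;m[v+110:]=0
n,l,st,ce=cv2.connectedComponentsWithStats(m);print([ (st[i].tolist(),ce[i].round().tolist()) for i in range(1,n) if st[i,4]>60])
psi=1.634;cx=np.array([np.cos(psi),np.sin(psi)]);cy=np.array([-cx[1],cx[0]])
f=np.array([647.4,-20.2])
for nm,x,y,z in [('hL',25.5,43,105),('hR',25.5,-43,105),('knob',-46,0,115.5),('frR',-29,-41,45),('frL',-29,41,45)]:
    print(nm,proj(C,[*(f+x*cx+y*cy),z]).round(1))
# rough ascii of region, brass=#, dark=., 
g=cv2.cvtColor(im,cv2.COLOR_BGR2GRAY)
for y in range(max(v-100,0),min(v+110,400),4): print(y,''.join('#' if m[y,x] else ('.' if g[y,x]<60 else ('o' if g[y,x]>150 else ' ')) for x in range(u-100,u+100,2)))
E
```

```text
35.425 [616.67772829 -89.79552474 212.38456976] [3.14059919e+00 4.94571623e-05 1.63111273e+00] [-0.00062383 -0.06085847 -0.53850818]
[351.77593972 127.64101206]
[([299, 87, 111, 100, 4307], [349.0, 125.0]), ([373, 114, 19, 56, 262], [383.0, 141.0])]
hL [310.7  98.8]
hR [408.8  98.6]
knob [358.9 181.3]
frR [388.8 154.7]
frL [314.8 154.9]
27 ooo.........     ooooooooooooooooooooooo                   ooooooooooooooooooooooooooooooooooooooooo
31 ooo.........o    ooooooooooooooooooooooo                   ooooooooooooooooooooooooooooooooooooooooo
35  oo.........     ooooooooooooooooooooooo                   ooooooooooooooooooooooooooooooooooooooooo
39  oo.........     ooooooooooooooooooooooo                   ooooooooooooooooooooooooooooooooooooooooo
43  oo ........     ooooooooooooooooooooooo                   ooooooooooooooooooooooooooooooooooooooooo
47  oo ........     oooooooooooooooooooooo                    ooooooooooooooooooooooooooooooooooooooooo
51     ........     oooooooooooooooooooooo                    ooooooooooooooooooooooooooooooooooooooooo
55     ........     ooooooooooooo
[... 4084 characters left out ...]
ooooooooo                 oooooooooooooooooooooooooooooooooooooooooooo
215 ooooooo           o ooooooooooooooooooo                  ooooooooooooooooooooooooooooooooooooooooooo
219 oooooooo      o   o ooooooooooooooooooo                 oooooooooooooooooooooooooooooooooooooooooooo
223 oooooooo          o ooooooooooooooooooo                  oooooooooooooooo oooooooooooooooooooooooooo
227 oooooooo  o         oooooooooooooooooooo                 ooooooooooooooooooooooooooooooooooooooooooo
231 ooooooo             oooooooooooooooooooo        ..       ooo  .  ooooooooooooooooooooooooooooooooooo
235 o         ..        ooooooooooooooooooo        o        oo ..        .oooooooooooooooooooooooooooooo
```

```bash
python3 - <<'E'
from h import *
C=load('f1');im=cv2.imread('pics/f1.png');hsv=cv2.cvtColor(im,cv2.COLOR_BGR2HSV)
m=((hsv[...,0]>8)&(hsv[...,0]<28)&(hsv[...,1]>110)&(hsv[...,2]>60)).astype(np.uint8)
xs=np.arange(318,416);t=[ (np.nonzero(m[80:125,x])[0][:1]+80).tolist() for x in xs]
print([a[0] if a else 0 for a in t])
for y in range(160,190,2):
    c=np.nonzero(m[y,330:400])[0]+330;print(y,c.min() if len(c) else None,c.max() if len(c) else None,end=' | ')
print()
c=lambda u,v,z:onz(C,(u,v),z)
for y in (91,93,95,97,99): print(y,''.join('#' if m[y,x] else '-' for x in range(310,420)))
# white gap (steel pins) beside bar
g=cv2.cvtColor(im,cv2.COLOR_BGR2GRAY)
for y in (91,93,95,97): print(g[y,328:344].tolist(),g[y,390:404].tolist())
E
```

```text
[87, 87, 87, 87, 87, 87, 87, 87, 87, 88, 99, 98, 98, 98, 98, 89, 88, 88, 88, 88, 88, 88, 88, 88, 88, 88, 88, 88, 88, 88, 88, 88, 88, 88, 88, 88, 88, 88, 88, 88, 88, 88, 88, 88, 88, 88, 88, 88, 89, 89, 89, 89, 89, 89, 89, 89, 89, 89, 89, 89, 89, 89, 89, 89, 89, 89, 89, 89, 89, 89, 89, 89, 90, 102, 100, 100, 100, 89, 89, 88, 88, 88, 88, 88, 88, 88, 88, 88, 88, 88, 89, 89, 0, 0, 0, 0, 0, 0]
160 343 375 | 162 343 375 | 164 343 374 | 166 344 374 | 168 344 373 | 170 345 369 | 172 345 370 | 174 346 371 | 176 350 369 | 178 351 367 | 180 351 367 | 182 352 366 | 184 353 364 | 186 357 361 | 188 None None | 
91 ---###############-----##########################################################----###############----------
93 ----#############------#########################################################------##############----------
95 ----#############------#######################################################-#------##########--------------
97 ---##############------#########################################################------##############----------
99 ---##############################################################################----###############----------
[59, 62, 72, 58, 40, 89, 140, 136, 132, 134, 133, 135, 133, 136, 133, 133] [74, 20, 25, 23, 40, 53, 77, 118, 133, 130, 132, 136, 137, 138]
[138, 148, 151, 135, 91, 106, 141, 141, 143, 143, 143, 146, 144, 145, 144, 150] [148, 152, 153, 152, 150, 116, 71, 128, 146, 146, 152, 152, 154, 156]
[133, 140, 148, 145, 112, 95, 138, 137, 135, 141, 140, 141, 143, 149, 147, 141] [163, 178, 177, 170, 182, 140, 79, 141, 161, 158, 167, 163, 167, 169]
[92, 100, 104, 88, 50, 85, 125, 123, 131, 140, 134, 135, 132, 132, 113, 116] [132, 148, 129, 109, 144, 100, 95, 144, 149, 149, 145, 145, 148, 147]
```

```bash
python3 - <<'E'
from h import *
C=load('f1')
b=onz(C,(361.3,95),105.5);k=onz(C,(359.3,179),115.5);d=b-k;print(b,k,'yaw',np.arctan2(d[1],d[0]),np.linalg.norm(d[:2]))
l=onz(C,(320.5,95),105.5)
L=onz(C,(335,88),110);R=onz(C,(388,89.2),110);e=R-L;print('bar yaw',np.arctan2(e[0],-e[1]))
cx=d[:2]/np.linalg.norm(d[:2]);print('foot',b[:2]-25.5*cx,k[:2]+46*cx)
# rim/pad edges in same picture: dark pad left/right limits and scene-based
g=cv2.cvtColor(cv2.imread('pics/f1.png'),cv2.COLOR_BGR2GRAY)
for y in (105,160): print(y,g[y,290:312].tolist(),g[y,398:424].tolist())
for x in (320,400): print(x,g[80:96,x].tolist(),g[160:180,x].tolist())
cxs,cys=np.array([np.cos(1.634),np.sin(1.634)]),np.array([-np.sin(1.634),np.cos(1.634)])
for a,c in ((45,60),(45,-60),(-45,60),(-45,-60)): print(proj(C,[*(np.array([647.4,-20.2])+a*cxs+c*cys),43.5]).round(1))
E
```

```text
[646.80654121   8.3727725  105.5       ] [650.48866775 -64.04100833 115.5       ] yaw 1.62160099348668 72.50733555426466
bar yaw 1.6105953459055429
foot [648.10150297 -17.09432538] [648.1526583  -18.10036119]
105 [56, 67, 59, 110, 141, 83, 72, 12, 15, 13, 18, 14, 20, 22, 14, 15, 14, 24, 18, 21, 14, 19] [31, 26, 30, 20, 33, 32, 31, 24, 26, 8, 25, 76, 122, 148, 174, 187, 182, 181, 178, 180, 184, 180, 183, 180, 181, 182]
160 [121, 103, 62, 59, 97, 147, 159, 140, 57, 21, 32, 24, 24, 19, 10, 19, 17, 12, 5, 15, 4, 19] [29, 33, 21, 31, 26, 22, 18, 38, 111, 165, 173, 177, 177, 177, 174, 179, 178, 176, 175, 174, 177, 178, 174, 178, 176, 177]
320 [179, 129, 155, 149, 118, 26, 18, 56, 119, 136, 140, 151, 156, 163, 163, 145] [26, 15, 23, 15, 15, 2, 31, 31, 23, 32, 103, 160, 149, 155, 201, 194, 194, 191, 190, 191]
400 [143, 125, 137, 139, 61, 26, 23, 6, 59, 118, 130, 132, 140, 152, 154, 167] [21, 30, 22, 30, 28, 19, 33, 31, 26, 60, 131, 159, 138, 157, 202, 192, 197, 193, 193, 193]
[296.3  84.1]
[410.2  83.8]
[298.  169.1]
[404.7 168.9]
```

```bash
python3 -c "
from cell import manip
print(manip.sign_off())"
```

```text
the job is handed in; nothing more can be done
None
```

I freed the carriage, slid it to the index marker and locked it again. The articulator was set down upright on the stage, about 3 mm off centre, with its teeth facing the lens to within about 1.5°. I handed the job in at about 35 s. The pointer was within about 0.1 mm of the marker before locking, and I did not re-measure it after that. The lever was pushed to its hard stop, and I saw no sign that the bur block, marker or bottle had been touched. The hand-in returned no verdict.

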